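# Sort two modules and index the inspection slide

### The job

Two black control modules lie on the repair bench: seat the reject, which has the long bar-shaped tag on top, in the nest of the separate wooden block, and the passed one, with the round tag, in the nest on the slide carriage. Then grip the carriage's upright black handle and move the carriage along its rail until the spring ball of the block beside the rail drops into the carriage's notch, without running past it. Finish while still gripping the handle with the carriage held at the notch; leave the other things on the bench where they are.

Things in the scene. Friction and masses are not known exactly. Their poses are not given: they have to be found in the camera images.
- module_round: The passed module: a white ROUND disc tag, 30 mm across and 3 mm thick, on the middle of its top. Black plastic, 70 long (x) x 46 wide (y) x 28 mm high, about 0.12 kg, lying flat; a grey connector sticks out 4 mm from its +x end. Origin: centre of its underside, z up. It fits a nest either way round.
- module_bar: The reject module: a white BAR tag, 54 x 9 mm and 3 mm thick, along the middle of its top. Black plastic, 70 long (x) x 46 wide (y) x 28 mm high, about 0.12 kg, lying flat; a grey connector sticks out 4 mm from its +x end. Origin: centre of its underside, z up. It fits a nest either way round.
- reject_floor (a point): Centre of the floor of the reject nest, on a fixed wooden block 106 x 80 mm and 12 mm high; this point is on its top, 12 mm above the bench. 76 x 52 mm, long side along this point's x, z up: 3 mm play each side; outward-leaning corner lips 10 mm high leave the middle 40 mm of the long sides free for fingers. A seated module has its origin here.
- carriage: Grey slide carriage, 76 mm long along the rail. Origin: centre of its plate's top (28 mm above the bench) and of its nest floor. It slides only along its own y, z up, about 1 N drag; it starts near the rail's -y end and must travel 80 to 140 mm toward +y to the notch (end stop at 190 mm). Handle at its -x side, notch at its +x edge.
- nest_floor (a point): Centre of the nest floor on the carriage, 28 mm above the bench. 76 x 52 mm, long side along this point's x, z up: 3 mm play each side; outward-leaning corner lips 10 mm high leave the middle 40 mm of the long sides free for fingers. A seated module has its origin here.
- handle (a point): Point on the carriage's upright black handle, 66 mm toward -x from the nest centre, 45 mm above the plate and 17 mm below the handle's top (90 mm above the bench). The handle is 18 mm wide along the rail (y) and 14 mm across (x). Grip it from above, fingers closing along y. Axes as the carriage.
- notch (a point): The carriage's notch: midway between two upright round steel bumps (radius 4 mm, 12.6 mm apart) on its +x edge. Axes as the carriage. Moving to +y, the ball first resists with 5 to 6 N when the notch is 13 mm short; from 6 mm short it pulls forward (3 to 4 N) until it is home in the notch; then it resists again by 5 N up to the second bump and is out 13 mm past.
- ball (a point): Centre of the sprung steel ball (radius 5 mm) in the dark detent block, 26 mm wide, that stands at the far (+x) side of the rail and carries a small white camera on a post, 170 mm high. Axes as the carriage. The carriage is at the notch when notch and this point are level along the rail (same y).
- tin: Bystander: round flat metal tin, 60 mm across, 20 mm high; leave it.
- spool: Bystander: solder-wire spool standing on end, 54 mm across, 40 mm high; leave it.
- driver: Bystander: screwdriver lying flat; leave it.
- spanner: Bystander: spanner lying flat; leave it.
- bracket: Bystander: small aluminium angle bracket, 60 x 30 mm, 25 mm high; leave it.
- solder_wool: Bystander: dark round tip-cleaner pot with copper wool, 72 mm across, about 65 mm high; leave it.

How it is judged (in metres and radians):
On the way:
1. the bar-tag module sits flat in the wooden block's nest and the round-tag module flat in the carriage's nest, both released (x of module_round in the frame of nest_floor between -0.008 and 0.008 m and y of module_round in the frame of nest_floor between -0.008 and 0.008 m and z of module_round in the frame of nest_floor between -0.003 and 0.003 m and angle between each of module_round, module_bar's own z axis and vertical below 0.08 rad and angle between the x axis of module_round and the x axis of nest_floor, either way round below 0.2 rad and contact force between the fingers and module_round below 0.3 N and x of module_bar in the frame of reject_floor between -0.008 and 0.008 m and y of module_bar in the frame of reject_floor between -0.008 and 0.008 m and z of module_bar in the frame of reject_floor between -0.003 and 0.003 m and angle between the x axis of module_bar and the x axis of reject_floor, either way round below 0.2 rad and contact force between the fingers and module_bar below 0.3 N), for 0.2 s.
At the end, for the whole second after the job is handed in: Bar-tag module seated in the reject nest and round-tag module in the carriage's nest (flat, within 8 mm and 3 mm in height, 0.2 rad in heading, not touched); the carriage's notch within 2.5 mm of the ball along the rail, the carriage still, and the fingers gripping it with more than 3 N (all of step 1 and y of notch in the frame of ball between -0.0025 and 0.0025 m and contact force between the fingers and carriage above 3 N and linear speed of carriage below 0.01 m/s); the arm keeps its last pose, push and grip.
It fails at once if the carriage ran past the notch (more than 14 mm beyond the ball) (y of notch in the frame of ball above 0.014 m).
It fails at once if a bystander was disturbed (moved more than 20 mm) (distance of any of tin, spool, driver, spanner, bracket, solder_wool from where it was at the start of the episode above 0.02 m).
It also fails if it takes over 67 s, if anything falls off the work surface, if the arm or the gripper's body presses on something with over 40 N, if the wrist force passes 120 N, or if a joint passes its speed limit or range.

### The arm

A 6-joint arm with a two-finger parallel gripper is mounted at the origin on the work surface. World frame = base frame: x ahead of the robot, y to its left, z up, the work surface at z = 0. Lengths are in mm, angles in rad, forces in N, time in s.
With the tool pointing down it reaches from about 275 to 1000 mm from the base axis. Payload 8.4 kg.
Tool frame: the origin (TCP) lies between the finger pads; the fingertips stand 22 mm ahead of it and the grasp point (between the pads) lies 3 mm ahead of it (r.nose_length is the z of the fingertips in the tool frame, in mm); z points along the fingers, y is the line along which they close (so a half turn about z gives the same grasp; the last joint's range is limited). The gripper opens to 85 mm and grips with 20 to 120 N. Pads are 22 mm wide; open, the fingers measure 114 mm over their backs; the gripper's body (76 mm by 85 mm) begins 54 mm behind the grasp point. The pads swing forward as they close: fully open they stand 13 mm farther back than shut.
Start: joints at [1.345, 0.353, 1.633, -0, 1.155, -0.002], TCP at [138.709, 609.416, 253.281] pointing down, gripper open.
Joint ranges: [-2.63, 2.63], [-0.92, 2.1], [0.06, 2.66], [-1.3, 4.44], [0, 2.69], [-3.02, 3.02]. Speed limits (rad/s): [2.22, 2.22, 2.79, 3.14, 3.14, 3.14].

### API

Orientations are given as [roll, pitch, yaw] about the fixed x, y, z axes, in that order (R = Rz(yaw) Ry(pitch) Rx(roll)).
In Python, from rig import r gives the robot as it stands.
- The arm moves only by the shell command python3 steer.py 'ROWS' [FORCE]. ROWS is rows parted by semicolons, their numbers by spaces, 1 to 5 of them, each of 7 numbers: a rotation vector rx, ry, rz in rad, then dx, dy, dz in mm, then the opening from 0.0 (shut) to 1.0 (fully open); each row shifts and turns the commanded pose from where the row before left it, along the tool's axes as they then stand; what a row does not reach is not made up. A row lasts 1/12 s, in which the tool goes at most 41.7 mm and 0.125 rad, less where a joint would pass 70% of its speed; a pose out of reach is approached as far as the arm can. The fingers move at their own pace and stop on an object; FORCE is the grip in N (left out, the last holds). Time passes only in rows, so rows that do not move let the fingers close. It prints the time, the measured TCP pose, the force, the opening and the grip force at its end.
- r.sense(): the state, without advancing time (a new reading comes with each control period).
- r.grab_frame(name): name is "scene" or "side" or "wrist"; returns the picture (384x512x3 uint8, red, green, blue); there is no depth.
- r.camera_params(name): a dict with "fx", "fy", "cx", "cy" (pixels), "dist_coeffs" ([k1, k2, p1, p2, k3] as OpenCV has them; the pictures are not rectified), "rvec" (rotation vector, rad) and "tvec" (3), from world to camera coordinates, as OpenCV has them. Camera axes: x right, y down, z forward; pixel columns grow to the right and rows downward; lengths in mm; the calibration is good to about 2 mm. A picture is of the moment at which its call begins: read the wrist's pose just before it. camera_params takes no time and is no camera call; for the wrist camera it gives the pose at the moment of the call.
- r.sign_off(): hands the job in; it is judged then, once.
The state is a dict: "clock": time; "qpos": joint angles; "qvel": joint speeds; "joint_efforts": joint torques, N m; "eef_pos": TCP position; "tcp_rot": TCP orientation; "contact_force": force on the tool from outside, world axes, zero at the start; "wrist_torque": the same for the moment, N m; "opening": opening from 0.0 (shut) to 1.0 (fully open); "grasp_force": force on a finger pad.
Only numpy, scipy, OpenCV 4.12 (cv2) and the standard library are available. Lean on these libraries where they do the work, as an engineer would, in place of code of your own. Each camera call takes 0.05 s, during which the arm holds its last target. There are 200 camera calls.

## Working session

There is one attempt and no reset: what is moved stays moved. The work goes in short steps, Python scripts to look and compute and a shell command to move; the robot and the scene stay as the last step left them, time stands still between calls to the robot, and variables do not carry over. Pictures are saved under pics/ and viewed, at most 10 in all, crops included, and the job is handed in when it is done.

```bash
ls; mkdir -p pics; python3 - <<'E'
from rig import r
import cv2
for n in("scene","side","wrist"):
    p=r.camera_params(n); im=r.grab_frame(n); cv2.imwrite(f"pics/{n}0.png",im[:,:,::-1]); print(n,p)
print(r.sense())
E
```

```text
pics
rig.py
steer.py
scene {'fx': 482.23878289178197, 'fy': 482.23878289178197, 'cx': 258.1007808032681, 'cy': 190.21339069005703, 'dist_coeffs': array([-0.16459747,  0.        ,  0.        ,  0.        ,  0.        ]), 'rvec': array([ 2.15761246,  0.86141486, -0.36873165]), 'tvec': array([-347.78397264, -221.48450282, 1585.33584664])}
side {'fx': 381.78646094281294, 'fy': 381.78646094281294, 'cx': 254.673909516097, 'cy': 186.96585263588173, 'dist_coeffs': array([0.01743348, 0.        , 0.        , 0.        , 0.        ]), 'rvec': array([ 2.212814  , -0.55953924,  0.27922913]), 'tvec': array([-529.5897922 ,  184.26543496,  763.46674208])}
wrist {'fx': 266.995947581352, 'fy': 266.995947581352, 'cx': 252.8404321993451, 'cy': 195.6120097209619, 'dist_coeffs': array([0.0023656, 0.       , 0.       , 0.       , 0.       ]), 'rvec': array([-2.25710801, -1.80277085, -0.27527747]), 'tvec': array([-624.01695646,  -38.93656652,  380.03695416])}
{'clock': 0.15, 'qpos': array([ 1.34458773e+00,  3.53549399e-01,  1.63394705e+00, -3.19030706e-05,
        1.15520505e+00, -2.39592256e-03]), 'qvel': array([ 6.83135636e-05,  1.98896205e-04, -2.60408656e-03, -2.14206593e-04,
        8.37462782e-04, -6.13116789e-05]), 'joint_efforts': array([-4.42856735e-04, -6.05639076e+01, -3.42339277e+01, -4.39590781e-05,
        6.25751418e-03,  2.45349315e-05]), 'eef_pos': array([138.64934767, 609.0827604 , 252.70339171]), 'tcp_rot': array([-3.14048374e+00,  2.65163139e-05,  2.91779289e+00]), 'contact_force': array([ 0.40652556,  0.36594487, -0.53962388]), 'wrist_torque': array([ 0.01136405, -0.03137742, -0.00055723]), 'grasp_force': 0.0, 'opening': 0.9990210538612138}
```

```bash
python3 - <<'E'
import cv2,numpy as np
a=[cv2.imread(f"pics/{n}0.png") for n in("scene","side","wrist")]
cv2.imwrite("pics/s0b.png",cv2.resize(a[0],(800,600)));cv2.imwrite("pics/d0b.png",cv2.resize(a[1],(800,600)))
E
```

```text
(no output)
```

View pics/s0b.png

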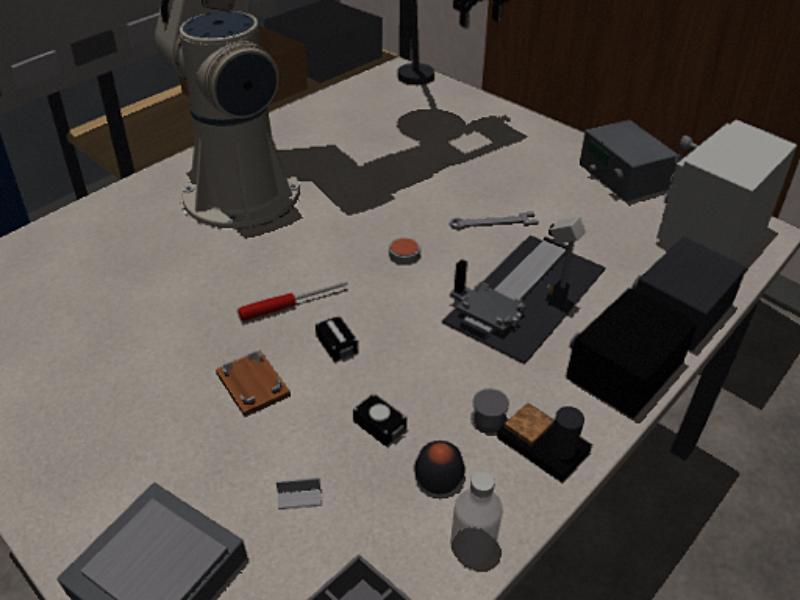

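View pics/d0b.png

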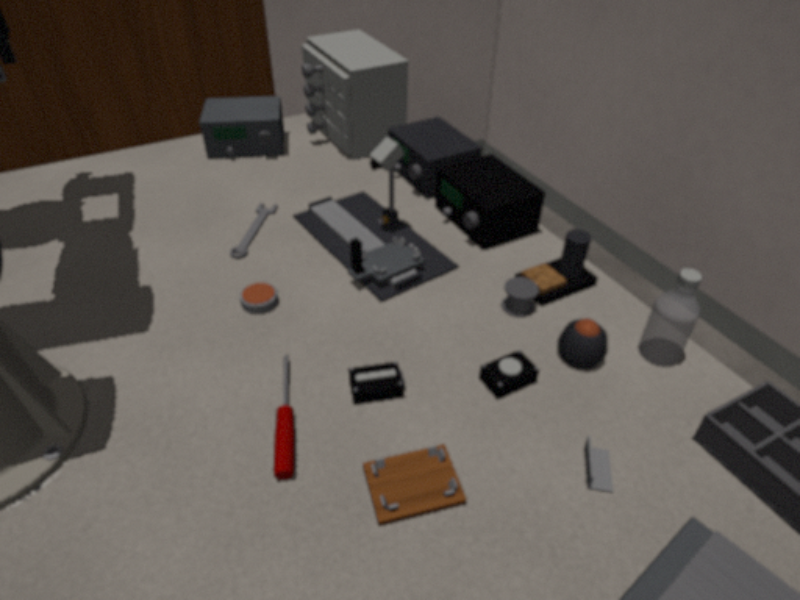

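View pics/wrist0.png

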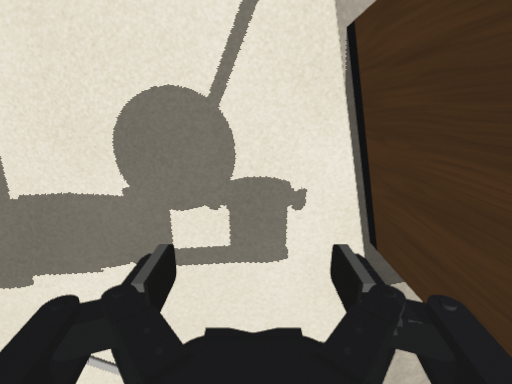

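The scene picture (800x600) shows the bar module at (337,338), round module at (380,418), wooden block at (253,381), carriage at (487,308), handle at (461,277) and detent camera at (567,230). In the side picture they are at (376,378), (510,370), (414,482), (390,262), (355,252) and (387,152). The wrist view shows only bare bench and the arm's shadow. I'll triangulate rough positions from these first.

```bash
cat > h.py <<'E'
from rig import r
import cv2, numpy as np
from scipy.spatial.transform import Rotation as Ro
def rays(p,uv):
    K=np.array([[p['fx'],0,p['cx']],[0,p['fy'],p['cy']],[0,0,1.]])
    n=cv2.undistortPoints(np.float64(uv).reshape(-1,1,2),K,p['dist_coeffs']).reshape(-1,2)
    R=cv2.Rodrigues(p['rvec'])[0]; return -R.T@p['tvec'], np.c_[n,np.ones(len(n))]@R
def plane(p,uv,z):
    c,d=rays(p,uv); return c+d*((z-c[2])/d[:,2])[:,None]
def tri(ps,uvs):
    A=np.zeros((3,3));b=np.zeros(3);L=[]
    for p,uv in zip(ps,uvs):
        c,d=rays(p,uv);d=d[0]/np.linalg.norm(d[0]);M=np.eye(3)-np.outer(d,d);A+=M;b+=M@c;L.append((M,c))
    x=np.linalg.solve(A,b);return x,[round(float(np.linalg.norm(M@(x-c))),1) for M,c in L]
def tool(target,yaw):
    "shift in present tool axes to reach target TCP, tool down, with tool yaw (closing-line heading mod pi)"
    s=r.sense();R=Ro.from_euler('xyz',s['tcp_rot']);d=R.inv().apply(np.array(target)-s['eef_pos'])
    g=R.apply([0,1,0]);h=np.arctan2(g[1],g[0]);dy=(yaw-h+np.pi/2)%np.pi-np.pi/2
    print('q6',s['qpos'][5].round(2),'tool shift',d.round(1),'yaw change world',dy.round(3),'(tool rz = minus)', 'tilt',R.apply([0,0,1]).round(3))
E
python3 - <<'E'
from h import *
P=[r.camera_params(n) for n in("scene","side")]
I=[cv2.imread(f"pics/{n}0.png") for n in("scene","side")]
def blob(im,mask,c,rad=25):
    n,l,s,ct=cv2.connectedComponentsWithStats(mask.astype(np.uint8))
    k=[i for i in range(1,n) if np.linalg.norm(ct[i]-c)<rad and s[i,4]>15]
    k=max(k,key=lambda i:s[i,4]);return ct[k],l==k,s[k,4]
for nm,c in(("bar",((337,332),(376,375))),("round",((380,412),(510,366)))):
    u=[]
    for im,cc in zip(I,c):
        cc=np.array(cc)/1.5625; g=im.min(2)>95
        m=np.zeros_like(g);x,y=cc.astype(int);m[y-14:y+15,x-18:x+19]=1
        # tag = bright blob enclosed by black
        ct,l,a=blob(im,g&m,cc,8);u.append(ct);print(nm,ct.round(1),a)
    print(nm,*tri(P,u))
    if nm=="bar":pass
for im,p,c in zip(I,P,((253,381),(414,482))):
    hsv=cv2.cvtColor(im,cv2.COLOR_BGR2HSV);m=(hsv[...,0]<18)&(hsv[...,1]>120)&(hsv[...,2]>50)
    ct,l,a=blob(im,m,np.array(c)/1.5625)
    h=cv2.convexHull(cv2.findContours(l.astype(np.uint8),0,1)[0][0]);q=cv2.approxPolyDP(h,6,True).reshape(-1,2)
    print('wood',a,ct,q.tolist());print(plane(p,q,12).round(0)[:,:2].tolist())
for nm,c in(("handletop",((462,263),(355,241))),("carriage mid",((489,303),(393,257))),("camera",((566,230),(387,152))),("spool",((491,396),(521,287))),("wool",((440,453),(586,328))),("tin",((405,246),(259,294))),("bracket",((299,493),(598,467)))):
    print(nm,*tri(P,[np.array(x)/1.5625 for x in c]))
E
```

```text
bar [214.8 209. ] 571
bar [240.  239.4] 91
bar [ 476.24633099 -164.28385416   34.35146431] [3.1, 3.1]
round [243.6 257.6] 437
round [326.  233.8] 110
round [ 646.31657486 -235.66781403   37.9656833 ] [6.5, 6.5]
wood 862 [161.05916473 243.9199536 ] [[166, 225], [184, 250], [155, 263], [138, 236]]
[[411.0, -273.0], [508.0, -295.0], [490.0, -370.0], [390.0, -346.0]]
wood 1885 [263.7193634  310.31618037] [[285, 289], [297, 320], [243, 334], [233, 297]]
[[503.0, -306.0], [487.0, -372.0], [389.0, -349.0], [407.0, -274.0]]
handletop [556.36570405  58.9628311   86.66481073] [0.3, 0.3]
carriage mid [622.81318884  54.82063634  36.91289787] [2.4, 2.4]
camera [677.52065636 176.56798765 159.66831434] [1.5, 1.5]
spool [ 759.17635242 -115.79076863   45.14081644] [4.4, 4.4]
wool [ 775.10028208 -246.4668492    53.34285647] [0.4, 0.4]
tin [396.48789974  88.79356485  18.41377717] [2.2, 2.2]
bracket [ 659.36177311 -407.25472641    6.64569857] [2.2, 2.2]
```

```bash
python3 - <<'E'
from h import *
s=r.sense();p=r.camera_params("wrist");R=Ro.from_euler('xyz',s['tcp_rot']);C=cv2.Rodrigues(p['rvec'])[0]
print('cam in tool',R.inv().apply(-C.T@p['tvec']-s['eef_pos']).round(1)); print('cam axes in tool (rows)',R.inv().apply(C).round(3))
tool([490,-240,330],1.4)
E
```

```text
cam in tool [  77.6   -0.  -120.2]
cam axes in tool (rows) [[ 0.001  1.     0.001]
 [-0.954  0.001 -0.301]
 [-0.301 -0.001  0.954]]
q6 -0.0 tool shift [-531.  -750.   -76.5] yaw change world 0.053 (tool rz = minus) tilt [-0.    -0.001 -1.   ]
```

```bash
python3 steer.py '0 0 0 -22 -31 -3.2 1;0 0 0 -22 -31 -3.2 1;0 0 0 -22 -31 -3.2 1;0 0 0 -22 -31 -3.2 1;0 0 0 -22 -31 -3.2 1'; python3 steer.py '0 0 0 -22 -31 -3.2 1;0 0 0 -22 -31 -3.2 1;0 0 0 -22 -31 -3.2 1;0 0 0 -22 -31 -3.2 1;0 0 0 -22 -31 -3.2 1'; python3 steer.py '0 0 0 -22 -31 -3.2 1;0 0 0 -22 -31 -3.2 1;0 0 0 -22 -31 -3.2 1;0 0 0 -22 -31 -3.2 1;0 0 0 -22 -31 -3.2 1'; python3 steer.py '0 0 0 -22 -31 -3.2 1;0 0 0 -22 -31 -3.2 1;0 0 0 -22 -31 -3.2 1;0 0 0 -22 -31 -3.2 1;0 0 0 -22 -31 -3.2 1'; python3 steer.py '0 0 0 -22 -31 -3.2 1;0 0 0 -22 -31 -3.2 1;0 0 0 -22 -31 -3.2 1;0 0 0 -22 -31 -3.2 1;0 0 0 0 0 0 1'
python3 - <<'E'
from h import *
s=r.sense();p=r.camera_params("wrist");im=r.grab_frame("wrist")[:,:,::-1];cv2.imwrite("pics/w1.png",im)
np.save("w1.npy",p,allow_pickle=True);print(s['eef_pos'],s['tcp_rot'],s['clock'])
E
```

```text
clock: 0.57
eef_pos: [211.7, 432.1, 269.1]
tcp_rot: [-3.141, 0.0, 2.918]
contact_force: [1.7, -0.0, 0.0]
opening: 0.997
grasp_force: 0.0
clock: 0.98
eef_pos: [284.5, 256.6, 285.4]
tcp_rot: [3.141, 0.0, 2.918]
contact_force: [1.8, -0.2, -0.8]
opening: 1.0
grasp_force: 0.0
clock: 1.4
eef_pos: [357.4, 80.9, 301.6]
tcp_rot: [3.141, 0.001, 2.918]
contact_force: [1.7, 0.2, 0.4]
opening: 1.0
grasp_force: 0.0
clock: 1.82
eef_pos: [430.3, -94.9, 317.4]
tcp_rot: [3.141, 0.0, 2.917]
contact_force: [1.0, 0.3, -0.6]
opening: 0.999
grasp_force: 0.0
clock: 2.23
eef_pos: [490.5, -238.6, 330.2]
tcp_rot: [-3.139, 0.002, 2.915]
contact_force: [-1.4, 0.4, 0.4]
opening: 1.001
grasp_force: 0.0
[ 490.5473891  -238.6119146   330.24604218] [-3.13930511e+00  2.31209149e-03  2.91516252e+00] 2.2333
```

View pics/w1.png

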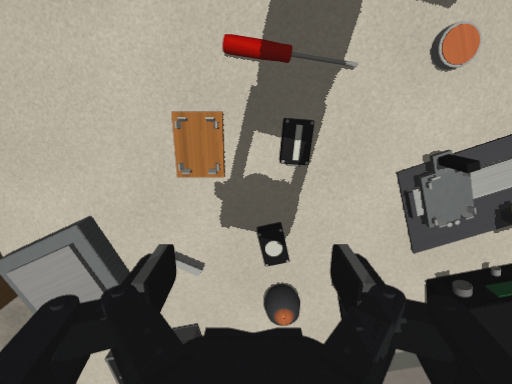

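The wrist view shows the wooden block at (199,144), bar module at (297,142), round module at (273,244), carriage at (445,195), handle near (455,160) and detent block near (505,213). Next I'll measure these properly.

```bash
cat > m.py <<'E'
from h import *
def comp(mask,c,rad):
    n,l,s,ct=cv2.connectedComponentsWithStats(mask.astype(np.uint8))
    k=[i for i in range(1,n) if np.linalg.norm(ct[i]-c)<rad and s[i,4]>12]
    if not k: return None
    k=max(k,key=lambda i:s[i,4]);return ct[k],(l==k).astype(np.uint8),s[k,4]
def rect(p,l,z):
    "metric min-area rectangle of a mask on plane z: centre, size, long-side heading"
    c=max(cv2.findContours(l,0,1)[0],key=cv2.contourArea).reshape(-1,2)
    w=plane(p,c,z)[:,:2].astype(np.float32);b=cv2.boxPoints(cv2.minAreaRect(w))
    e=b[1]-b[0],b[2]-b[1];e=sorted(e,key=np.linalg.norm)
    return b.mean(0).round(1),np.linalg.norm(e,axis=1).round(1),round(float(np.arctan2(e[1][1],e[1][0])%np.pi),3)
E
python3 - <<'E'
from m import *
p=r.camera_params("wrist");im=cv2.imread("pics/w1.png");hsv=cv2.cvtColor(im,cv2.COLOR_BGR2HSV);g=im.max(2)
S=[r.camera_params(n) for n in("scene","side")]
for nm,c,o in(("bar",(297,142),[(337,332),(376,375)]),("round",(273,246),[(380,412),(510,366)])):
    dark=comp(g<45,c,15);hull=np.zeros_like(g);cv2.fillConvexPoly(hull,cv2.convexHull(cv2.findNonZero(dark[1])),1)
    inner=cv2.erode(hull,np.ones((3,3)))
    t=comp((im.min(2)>110)&(inner>0),c,10)
    print(nm,'dark',dark[2],rect(p,hull,28),'tag',t[0].round(1),t[2],rect(p,t[1],31))
    for n,q,oo in zip(("scene","side"),S,o):
        I=cv2.imread(f"pics/{n}0.png");cc=np.array(oo)/1.5625
        Y,X=np.mgrid[:384,:512];near=np.hypot(X-cc[0],Y-cc[1])<22
        d2=comp((I.max(2)<50)&near,cc,12);h2=np.zeros_like(g);cv2.fillConvexPoly(h2,cv2.convexHull(cv2.findNonZero(d2[1])),1)
        t2=comp((I.min(2)>85)&(cv2.erode(h2,np.ones((3,3)))>0),cc,8)
        if t2: print('  ',n,t2[0].round(1),t2[2],'height tri',tri([p,q],[t[0],t2[0]]))
w=comp((hsv[...,0]<18)&(hsv[...,1]>110)&(g>50),(199,144),15)
print('wood',w[2],rect(p,w[1],12))
crop=im[110:270,375:512];cv2.imwrite("pics/w1c.png",cv2.resize(crop,None,fx=4.6,fy=3.7,interpolation=2)[:600,:800])
E
```

```text
bar dark 1047 (array([ 472.5, -163.5], dtype=float32), array([48.3, 70.6], dtype=float32), 2.85) tag [296.3 149.4] 125 (array([ 484.1, -165.8], dtype=float32), array([ 9.6, 30. ], dtype=float32), 2.849)
   scene [214.7 211.5] 53 height tri (array([ 482.49511203, -167.1721823 ,   35.59852876]), [1.0, 1.0])
   side [240.  239.4] 102 height tri (array([ 481.19784824, -164.41146746,   28.58316714]), [3.1, 3.1])
round dark 719 (array([ 638.5, -235. ], dtype=float32), array([45. , 80.1], dtype=float32), 0.0) tag [273.2 248.2] 204 (array([ 645. , -235.8], dtype=float32), array([27.8, 28.1], dtype=float32), 2.202)
   scene [242.6 263.4] 106 height tri (array([ 647.35598234, -235.50586606,   26.43605474]), [0.4, 0.4])
   side [326.2 234. ] 121 height tri (array([ 649.95920733, -236.23630173,   25.89922956]), [2.2, 2.2])
wood 2884 (array([ 444.8, -316.4], dtype=float32), array([ 79.9, 102.6], dtype=float32), 2.916)
```

View pics/w1c.png

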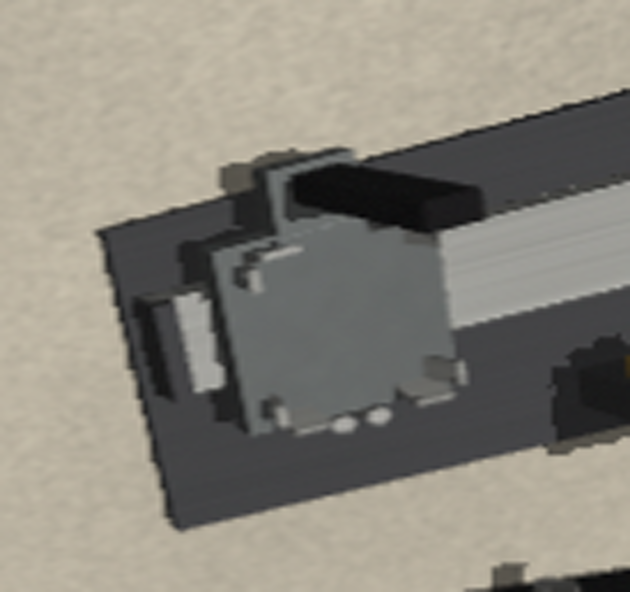

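The crop shows the carriage plate with its handle leaning up and right, and the two steel bumps at about (450,224) and (457,222) in full-image pixels. The detent block is at the right edge. I'll hover over the bar module and measure it closer.

```bash
python3 steer.py '0 0 0 6.7 13.6 36 1;0 0 0 6.7 13.6 36 1;0 0 0 6.7 13.6 36 1;0 0 0 6.7 13.6 36 1;0 0 0.065 6.7 13.6 36 1'; python3 steer.py '0 0 0 0 0 0 1'
python3 - <<'E'
from m import *
p=r.camera_params("wrist");im=r.grab_frame("wrist")[:,:,::-1].copy();cv2.imwrite("pics/w2.png",im)
p1=np.load("w1.npy",allow_pickle=True).item();im1=cv2.imread("pics/w1.png")
print(r.sense()['eef_pos'])
g=im.max(2);d=comp(g<40,(253,195),60);print('dark',d[0],d[2],rect(p,d[1],28))
# tag: within hull of dark, brighter than 70
h=np.zeros_like(g);cv2.fillConvexPoly(h,cv2.convexHull(cv2.findNonZero(d[1])),1)
t=comp((im.min(2)>60)&(cv2.erode(h,np.ones((5,5)))>0),d[0],40);print('tag',t[0],t[2],rect(p,t[1],31))
g1=im1.max(2);m=np.zeros_like(g1);m[115:168,276:318]=1
for th in(40,50,60):
  t1=comp((im1.min(2)>th)&(cv2.erode(m,np.ones((3,3)))>0),(297,142),8)
  if t1: print(th,t1[0],t1[2],tri([p1,p],[t1[0],t[0]]))
E
```

```text
clock: 2.7
eef_pos: [469.8, -157.8, 148.8]
tcp_rot: [3.141, 0.0, 2.854]
contact_force: [0.8, -0.9, -0.6]
opening: 1.004
grasp_force: 0.0
clock: 2.78
eef_pos: [465.2, -155.3, 144.3]
tcp_rot: [3.141, -0.012, 2.851]
contact_force: [-0.9, 1.0, -0.7]
opening: 1.002
grasp_force: 0.0
[ 467.57639696 -156.98074328  147.3845044 ]
dark [245.884757   206.93998527] 2716 (array([ 472.8, -164.6], dtype=float32), array([44.4, 73.4], dtype=float32), 2.843)
tag [245.5        212.37056738] 564 (array([ 475.3, -165.7], dtype=float32), array([10.1, 54. ], dtype=float32), 2.838)
40 [297.45098039 141.73669468] 714 (array([ 474.50190245, -165.14768444,   29.91875655]), [0.2, 0.2])
50 [297.33430233 141.87936047] 688 (array([ 474.79099596, -165.25576991,   29.09873061]), [0.3, 0.3])
60 [297.17465224 141.99072643] 647 (array([ 475.05629796, -165.39169671,   28.24684207]), [0.2, 0.2])
```

View pics/w2.png

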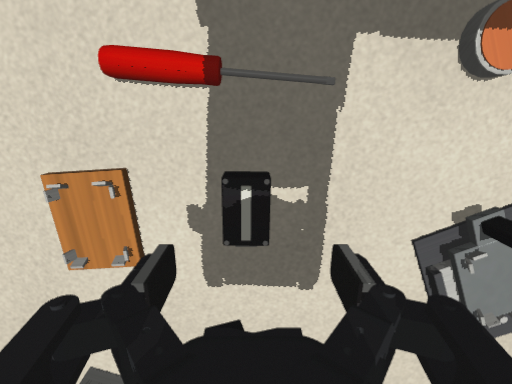

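The bar module is centred at about (246,208), with its tag at (245,212), i.e. world (475,-165.5), heading 2.84, height about 30 by triangulation. Now working out the grasp shift.

```bash
python3 - <<'E'
from m import *
tool([475.2,-165.6,27],2.84-np.pi/2)
im=cv2.imread("pics/w2.png");hsv=cv2.cvtColor(im,cv2.COLOR_BGR2HSV)
E
```

```text
q6 -1.61 tool shift [-10.7  -6.2 120.3] yaw change world -0.015 (tool rz = minus) tilt [-0.007  0.003 -1.   ]
```

```bash
python3 steer.py '0 0 0.015 -5 -3 20 1;0 0 0 -5.7 -3.2 30 1;0 0 0 0 0 10 1;0 0 0 0 0 0 1;0 0 0 0 0 0 1' 40
python3 - <<'E'
from m import *
tool([475.2,-165.6,27],2.84-np.pi/2)
p=r.camera_params("wrist");im=r.grab_frame("wrist")[:,:,::-1].copy();cv2.imwrite("pics/w3.png",im)
g=im.max(2);h=np.zeros_like(g);d=comp(g<40,(245,230),40);cv2.fillConvexPoly(h,cv2.convexHull(cv2.findNonZero(d[1])),1)
t=comp((im.min(2)>60)&(h>0),d[0],60);print('tag',t[0],t[2],rect(p,t[1],31))
E
```

```text
clock: 3.25
eef_pos: [479.5, -168.7, 91.2]
tcp_rot: [3.142, 0.0, 2.838]
contact_force: [-0.6, -0.5, -0.2]
opening: 0.998
grasp_force: 0.0
q6 -1.61 tool shift [ 5.1  1.7 64.2] yaw change world 0.002 (tool rz = minus) tilt [ 0.  0. -1.]
tag [255.70967742 213.40489433] 899 (array([ 475.1, -165.4], dtype=float32), array([ 9.2, 53.8], dtype=float32), 2.849)
```

Consistent. Descend and grip.

```bash
python3 steer.py '0 0 0 5.1 1.8 20 1;0 0 0 0 0 24 1;0 0 0 0 0 20 1;0 0 0 0 0 0 1;0 0 0 0 0 0 0.3' 40;  python3 steer.py '0 0 0 0 0 0 0.3;0 0 0 0 0 0 0.3;0 0 0 0 0 0 0.3;0 0 0 0 0 0 0.3' 40
```

```text
clock: 3.72
eef_pos: [475.1, -165.3, 27.0]
tcp_rot: [-3.142, -0.0, 2.838]
contact_force: [-0.2, -0.4, -0.1]
opening: 0.883
grasp_force: 0.0
clock: 4.05
eef_pos: [476.1, -165.7, 27.8]
tcp_rot: [-3.142, 0.003, 2.838]
contact_force: [-0.6, 1.6, 8.1]
opening: 0.534
grasp_force: 40.4
```

```bash
python3 - <<'E'
from m import *
# reject block from w1 and w2: corner-lip based check
for n in("w1","w2"):
    im=cv2.imread(f"pics/{n}.png");hsv=cv2.cvtColor(im,cv2.COLOR_BGR2HSV)
    m=((hsv[...,0]<18)&(hsv[...,1]>110)&(im.max(2)>50))
    w=comp(m,(199,144) if n=="w1" else (98,220),40)
    l=w[1];c=max(cv2.findContours(l,0,1)[0],key=cv2.contourArea)
    q=cv2.approxPolyDP(cv2.convexHull(c),6,True).reshape(-1,2);print(n,w[0],w[2],q.tolist())
    if n=="w1": print(plane(np.load("w1.npy",allow_pickle=True).item(),q,12).round(1)[:,:2].tolist())
E
```

```text
w1 [198.84153953 143.36719834] 2884 [[221, 112], [224, 176], [177, 176], [172, 112]]
[[405.2, -271.3], [505.7, -293.0], [488.0, -370.2], [388.0, -346.1]]
w2 [ 95.53075171 216.48376993] 7024 [[125, 169], [143, 255], [135, 266], [83, 268], [63, 251], [40, 175]]
```

```bash
python3 steer.py '0 0 0 0 0 -20 0.3;0 0 0 0 0 -35 0.3;0 0 0 0 0 -35 0.3;0 0 0 -12 -17 -30 0.3;0 0 0 -20 -29 0 0.3'; python3 steer.py '0 0 0 -22 -32 0 0.3;0 0 0 -22 -32 0 0.3;0 0 0 -18 -25 0 0.3;0 0 -0.075 -8 -10 0 0.3;0 0 0 0 0 0 0.3';python3 steer.py '0 0 0 0 0 0 0.3;0 0 0 0 0 0 0.3'
python3 - <<'E'
from m import *
p=r.camera_params("wrist");im=r.grab_frame("wrist")[:,:,::-1].copy();cv2.imwrite("pics/w4.png",im);np.save("w4.npy",p,allow_pickle=True)
print(r.sense()['eef_pos'],r.sense()['tcp_rot'])
E
```

```text
clock: 4.47
eef_pos: [494.0, -218.5, 152.9]
tcp_rot: [-3.141, 0.008, 2.84]
contact_force: [1.6, -0.6, -1.3]
opening: 0.528
grasp_force: 42.6
clock: 4.88
eef_pos: [530.0, -337.3, 147.3]
tcp_rot: [-3.14, 0.003, 2.914]
contact_force: [-0.3, 0.5, -0.5]
opening: 0.528
grasp_force: 42.6
clock: 5.05
eef_pos: [528.2, -333.2, 146.3]
tcp_rot: [3.141, -0.001, 2.911]
contact_force: [-0.5, 0.1, -0.5]
opening: 0.53
grasp_force: 42.6
[ 528.32994461 -332.95485209  146.27869692] [ 3.14114734e+00 -7.10870558e-04  2.91198416e+00]
```

View pics/w4.png

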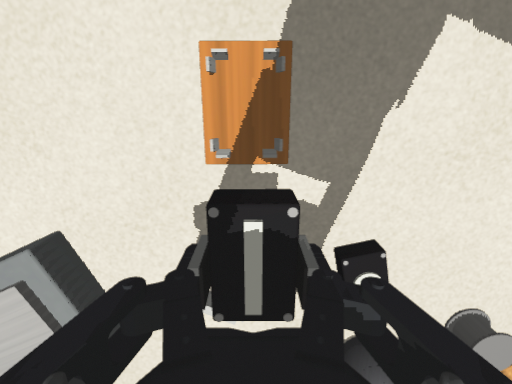

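The picture shows the block almost straight under the camera, with corners near (199,41), (292,41), (290,163) and (207,163). The held module is aligned in the fingers, its tag at (253,265).

```bash
python3 - <<'E'
from m import *
p=np.load("w4.npy",allow_pickle=True).item();im=cv2.imread("pics/w4.png");hsv=cv2.cvtColor(im,cv2.COLOR_BGR2HSV)
m=(hsv[...,0]<20)&(hsv[...,1]>110)&(im.max(2)>30)
w=comp(m,(247,102),20);print(w[2],rect(p,w[1],12))
c=cv2.convexHull(max(cv2.findContours(w[1],0,1)[0],key=cv2.contourArea));q=cv2.approxPolyDP(c,5,True).reshape(-1,2);W=plane(p,q,12)
print(q.tolist(),W.round(1)[:,:2].tolist())
p1=np.load("w1.npy",allow_pickle=True).item();q1=[[172,112],[221,112],[224,176],[177,176]]
for a,b in zip(q1,[(199,41),(292,41),(290,163),(207,163)]): print('tri',*tri([p1,p],[a,b]))
S=[r.camera_params(n) for n in("scene","side")]
# lips: grey pixels inside block hull
h=np.zeros_like(w[1]);cv2.fillConvexPoly(h,c,1);l=((hsv[...,1]<70)&(cv2.erode(h,np.ones((5,5)))>0)).astype(np.uint8)
n,lab,s,ct=cv2.connectedComponentsWithStats(l);k=[i for i in range(1,n) if s[i,4]>12];print('lips',[(ct[i].round(0).tolist(),int(s[i,4])) for i in k]); print(rect(p,cv2.dilate((np.isin(lab,k)).astype(np.uint8),np.ones((1,1))),12))
ys,xs=np.nonzero(l);b=cv2.minAreaRect(plane(p,np.c_[xs,ys],17)[:,:2].astype(np.float32));print('lip rect',b)
t=comp((im.min(2)>60),(253,268),12)
if t: print('tag',t[2],rect(p,t[1],149.5))
print(r.sense()['eef_pos'])
E
```

```text
9574 (array([ 446.6, -320.8], dtype=float32), array([ 78.9, 104.2], dtype=float32), 2.914)
[[291, 41], [287, 162], [206, 163], [199, 41]] [[404.8, -271.3], [505.3, -294.2], [488.5, -370.3], [387.1, -347.0]]
tri [ 387.67634364 -346.45691898   12.6424688 ] [0.6, 0.6]
tri [ 405.33707832 -270.96091574   14.30374184] [0.1, 0.1]
tri [ 505.10920688 -292.11582593   17.63744246] [0.6, 0.6]
tri [ 487.53614407 -368.30515977   17.37323821] [0.4, 0.4]
lips [([215.0, 59.0], 302), ([275.0, 58.0], 301), ([219.0, 149.0], 230), ([273.0, 149.0], 232)]
(array([ 404.8, -336.7], dtype=float32), array([18.3, 18.3], dtype=float32), 2.883)
lip rect ((446.5216369628906, -320.79559326171875), (66.94341278076172, 91.16458892822266), 76.94242095947266)
tag 1810 (array([ 526.6, -332.8], dtype=float32), array([ 9.6, 54.7], dtype=float32), 2.911)
[ 528.32994461 -332.95485209  146.27869692]
```

```bash
python3 - <<'E'
from m import *
tool([447.8,-321,80],2.914-np.pi/2)
E
```

```text
q6 -1.91 tool shift [81.1 -6.7 66.3] yaw change world 0.002 (tool rz = minus) tilt [-0.001  0.001 -1.   ]
```

```bash
python3 steer.py '0 0 0 25 -2.2 10 0.3;0 0 0 33 -3 20 0.3;0 0 0 23.1 -1.5 25 0.3;0 0 0 0 0 11 0.3;0 0 0 0 0 0 0.3'; python3 steer.py '0 0 0 0 0 0 0.3;0 0 0 0 0 0 0.3'
python3 - <<'E'
from m import *
tool([447.8,-321,40.3],2.914-np.pi/2)
E
```

```text
clock: 5.52
eef_pos: [445.8, -320.0, 78.1]
tcp_rot: [3.14, -0.005, 2.912]
contact_force: [0.4, 0.4, -1.3]
opening: 0.53
grasp_force: 42.5
clock: 5.68
eef_pos: [450.0, -322.6, 81.2]
tcp_rot: [-3.141, 0.002, 2.913]
contact_force: [0.9, -0.2, -2.2]
opening: 0.528
grasp_force: 42.5
q6 -1.97 tool shift [ 2.6  1.1 40.9] yaw change world 0.001 (tool rz = minus) tilt [ 0.002 -0.001 -1.   ]
```

```bash
python3 steer.py '0 0 0 0 0 0 0.3;0 0 0 1 0 15 0.3;0 0 0 0 0 15 0.3;0 0 0 0 0 8 0.3;0 0 0 0 0 0 0.3';python3 steer.py '0 0 0 0 0 0 0.3;0 0 0 0 0 2 0.3;0 0 0 0 0 0 0.3'
```

```text
clock: 6.1
eef_pos: [447.3, -321.7, 41.1]
tcp_rot: [3.141, -0.001, 2.913]
contact_force: [0.6, 0.4, -1.6]
opening: 0.533
grasp_force: 42.6
clock: 6.35
eef_pos: [447.9, -322.3, 40.6]
tcp_rot: [-3.141, 0.001, 2.913]
contact_force: [-0.0, -0.9, -1.4]
opening: 0.53
grasp_force: 42.6
```

```bash
python3 steer.py '0 0 0 0 0 1 0.3;0 0 0 0 0 0 0.6;0 0 0 0 0 0 0.75;0 0 0 0 0 0 0.85;0 0 0 0 0 0 0.85';python3 steer.py '0 0 0 0 0 -15 0.9;0 0 0 0 0 -35 1;0 0 0 0 0 -40 1;0 0 0 0 0 -20 1;0 0 0 0 0 0 1'; python3 steer.py '0 0 0 0 0 0 1'
python3 - <<'E'
from m import *
p=r.camera_params("wrist");im=r.grab_frame("wrist")[:,:,::-1].copy();cv2.imwrite("pics/w5.png",im);np.save("w5.npy",p,allow_pickle=True)
t=comp((im.min(2)>75)&(np.mgrid[:384,:512][0]>120),(253,212),25)
print(t[0],t[2],rect(p,t[1],43))
tool([642,-235,130],2.914-np.pi/2)
E
```

```text
clock: 6.77
eef_pos: [447.5, -322.1, 39.2]
tcp_rot: [-3.141, 0.0, 2.913]
contact_force: [-0.4, -0.1, 0.4]
opening: 0.851
grasp_force: 0.0
clock: 7.18
eef_pos: [449.8, -323.8, 153.9]
tcp_rot: [-3.139, 0.007, 2.913]
contact_force: [1.5, -2.0, 0.5]
opening: 0.995
grasp_force: 0.0
clock: 7.27
eef_pos: [448.1, -322.5, 150.4]
tcp_rot: [-3.14, 0.003, 2.913]
contact_force: [-0.2, -0.3, 0.5]
opening: 0.997
grasp_force: 0.0
[257.86085427 218.0642033 ] 86413 (array([ 493.7, -318.7], dtype=float32), array([246.2, 552.4], dtype=float32), 1.292)
q6 -1.97 tool shift [-169.9  128.9   19. ] yaw change world 0.001 (tool rz = minus) tilt [ 0. -0. -1.]
```

View pics/w5.png

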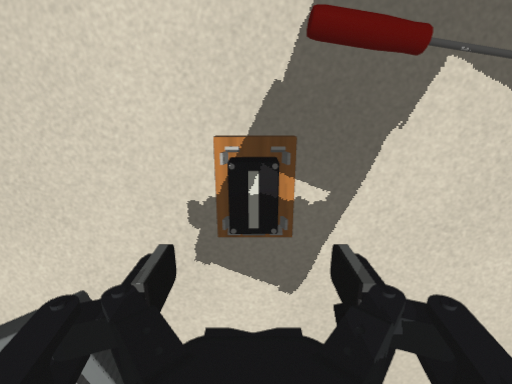

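The bar module sits inside the block's lips at (254,197), aligned with the block. I'll check that numerically and move over the round module.

```bash
python3 steer.py '0 0 0 -20 15 2 1;0 0 0 -32 24 4 1;0 0 0 -32 24 4 1;0 0 0 -32 24 4 1;0 0 0 -32 24 4 1'; python3 steer.py '0 0 0 -22 18 2 1;0 0 0 0 0 0 1;0 0 0 0 0 0 1;0 0 0 0 0 0 1'
cat > tagm.py <<'E'
from m import *
def module(p,im,c,zt,box=45):
    x,y=map(int,c);g=im.max(2);w=np.zeros_like(g);w[y-box:y+box,x-box:x+box]=1
    d=comp((g<42)&(w>0),c,box*.6);h=np.zeros_like(g);cv2.fillConvexPoly(h,cv2.convexHull(cv2.findNonZero(d[1])),1)
    t=comp((im.min(2)>60)&(cv2.erode(h,np.ones((5,5)))>0),c,25)
    print('dark',d[0].round(1),d[2],rect(p,h,zt-3),'| tag',t[0].round(1),t[2],rect(p,t[1],zt));return t[0]
E
python3 - <<'E'
from tagm import *
p=np.load("w5.npy",allow_pickle=True).item();module(p,cv2.imread("pics/w5.png"),(254,197),43)
p=r.camera_params("wrist");im=r.grab_frame("wrist")[:,:,::-1].copy();cv2.imwrite("pics/w6.png",im);np.save("w6.npy",p,allow_pickle=True)
print(r.sense()['eef_pos'])
K=np.array([[p['fx'],0,p['cx']],[0,p['fy'],p['cy']],[0,0,1.]])
c=cv2.projectPoints(np.array([[645,-236,31.]]),p['rvec'],p['tvec'],K,p['dist_coeffs'])[0].ravel();print(c)
t=module(p,im,c,31)
print(tri([np.load("w1.npy",allow_pickle=True).item(),p],[(273.2,248.2),t]))
E
```

```text
clock: 7.73
eef_pos: [617.2, -246.2, 128.6]
tcp_rot: [3.141, -0.003, 2.912]
contact_force: [0.4, -1.2, 0.4]
opening: 0.999
grasp_force: 0.0
clock: 8.07
eef_pos: [640.6, -234.7, 127.1]
tcp_rot: [3.141, -0.004, 2.913]
contact_force: [0.5, 0.2, 0.5]
opening: 1.0
grasp_force: 0.0
dark [253.1 193.8] 3005 (array([ 444.6, -321.9], dtype=float32), array([45.7, 72.3], dtype=float32), 2.914) | tag [253.1 198.5] 611 (array([ 446.6, -322.4], dtype=float32), array([ 9.1, 53.1], dtype=float32), 2.919)
[ 640.50290099 -235.18013984  127.67975343]
[252.65415082 211.2962937 ]
dark [249.3 206.6] 2877 (array([ 644.8, -238.5], dtype=float32), array([45.4, 74.1], dtype=float32), 0.003) | tag [250.3 213.8] 900 (array([ 647.2, -238.9], dtype=float32), array([29.6, 29.8], dtype=float32), 2.914)
(array([ 646.90161522, -238.68775161,   30.87944467]), [0.2, 0.2])
```

The bar is seated to within about 2 mm. The round module is at (647,-238.8), heading 0, with its top at about 31 by triangulation. I'll turn and descend.

```bash
python3 steer.py '0 0 -0.115 0 0 0 1;0 0 -0.114 0 0 20 1;0 0 0 0 0 20 1;0 0 0 0 0 0 1;0 0 0 0 0 0 1'
python3 - <<'E'
from m import *
tool([647,-238.8,27],np.pi/2)
E
```

```text
clock: 8.53
eef_pos: [640.3, -235.4, 88.3]
tcp_rot: [3.141, -0.003, 3.14]
contact_force: [0.2, 0.4, 1.3]
opening: 1.001
grasp_force: 0.0
q6 -1.92 tool shift [-6.8 -3.4 61.2] yaw change world 0.002 (tool rz = minus) tilt [-0.003  0.001 -1.   ]
```

```bash
python3 steer.py '0 0 0 -6.8 -3.4 15 1;0 0 0 0 0 25 1;0 0 0 0 0 20 1;0 0 0 0 0 1 1;0 0 0 0 0 0 1'; python3 steer.py '0 0 0 0 0 0 0.3;0 0 0 0 0 0 0.3;0 0 0 0 0 0 0.3;0 0 0 0 0 0 0.3;0 0 0 0 0 0 0.3' 40;python3 steer.py '0 0 0 0 0 0 0.3' 40
```

```text
clock: 8.95
eef_pos: [648.4, -238.6, 28.3]
tcp_rot: [3.141, -0.001, 3.141]
contact_force: [-0.3, 0.6, 1.1]
opening: 1.001
grasp_force: 0.0
clock: 9.37
eef_pos: [650.0, -238.7, 29.8]
tcp_rot: [-3.141, 0.002, -3.141]
contact_force: [-0.4, -0.0, 6.6]
opening: 0.531
grasp_force: 42.0
clock: 9.45
eef_pos: [649.9, -238.8, 29.8]
tcp_rot: [-3.141, 0.002, -3.141]
contact_force: [-0.3, 0.7, 6.4]
opening: 0.53
grasp_force: 42.0
```

```bash
python3 - <<'E'
from m import *
p=np.load("w1.npy",allow_pickle=True).item()
# bumps tops; carriage plate corners from the viewed crop
f=lambda x,y:(375+x/4.6,110+y/3.7)
print('bumps z34',plane(p,[f(343,423),f(378,414)],34).round(1))
print('plate z28',plane(p,[f(252,432),f(213,250)],28).round(1))
print('rail strip edges',plane(p,[f(442,232),f(630,182),f(455,325),f(630,284)],14).round(1))
print('base edge',plane(p,[f(100,232),f(630,90),f(178,527),f(550,447)],3).round(1))
print('handle top corners',plane(p,[f(428,190),f(483,187),f(484,215),f(422,230)],90).round(1))
E
```

```text
bumps z34 [[667.1  60.4  34. ]
 [665.4  72.9  34. ]]
plate z28 [[667.9  31.5  28. ]
 [576.3  20.7  28. ]]
rail strip edges [[591.6 109.3  14. ]
 [583.2 173.7  14. ]
 [638.  114.7  14. ]
 [631.9 176.5  14. ]]
base edge [[567.9  -5.4   3. ]
 [545.1 181.1   3. ]
 [729.7  15.5   3. ]
 [717.2 160.9   3. ]]
handle top corners [[543.7  47.5  90. ]
 [546.2  63.2  90. ]
 [557.   63.8  90. ]
 [558.7  46.   90. ]]
```

```bash
python3 steer.py '0 0 0 0 0 -15 0.3;0 0 0 0 0 -35 0.3;0 0 0 0 0 -35 0.3;0 0 0 0 20 -35 0.3;0 0 0 -5 25 -30 0.3'; python3 steer.py '0 0 0 -5 36 -10 0.3;0 0 0 -5 36 0 0.3;0 0 0 -5 36 0 0.3;0 0 0 -5 36 0 0.3;0 0 0 -5 36 0 0.3'; python3 steer.py '0 0 0 -5 36 0 0.3;0 0 -0.12 -5 28 0 0.3;0 0 0 0 0 0 0.3;0 0 0 0 0 0 0.3;0 0 0 0 0 0 0.3'; python3 steer.py '0 0 0 0 0 0 0.3;0 0 0 0 0 0 0.3'
python3 - <<'E'
from m import *
p=r.camera_params("wrist");im=r.grab_frame("wrist")[:,:,::-1].copy();cv2.imwrite("pics/w7.png",im);np.save("w7.npy",p,allow_pickle=True)
print(r.sense()['eef_pos'],r.sense()['tcp_rot']); cv2.imwrite("pics/w7b.png",cv2.resize(im,(800,600),interpolation=cv2.INTER_CUBIC))
E
```

```text
clock: 9.87
eef_pos: [653.6, -194.5, 181.8]
tcp_rot: [-3.141, 0.002, 3.139]
contact_force: [1.0, -0.1, -0.9]
opening: 0.531
grasp_force: 41.6
clock: 10.28
eef_pos: [678.9, -11.7, 189.8]
tcp_rot: [-3.142, 0.001, -3.142]
contact_force: [0.4, 0.1, -1.3]
opening: 0.529
grasp_force: 41.6
clock: 10.7
eef_pos: [688.8, 50.4, 188.9]
tcp_rot: [-3.141, 0.0, -3.022]
contact_force: [-0.2, -0.3, -2.4]
opening: 0.532
grasp_force: 41.7
clock: 10.87
eef_pos: [688.9, 49.3, 188.4]
tcp_rot: [-3.141, 0.0, -3.023]
contact_force: [0.7, 0.7, -1.7]
opening: 0.531
grasp_force: 41.7
[688.84951938  49.33403047 188.30116202] [-3.14144647e+00 -6.68277491e-05 -3.02333785e+00]
```

View pics/w7b.png

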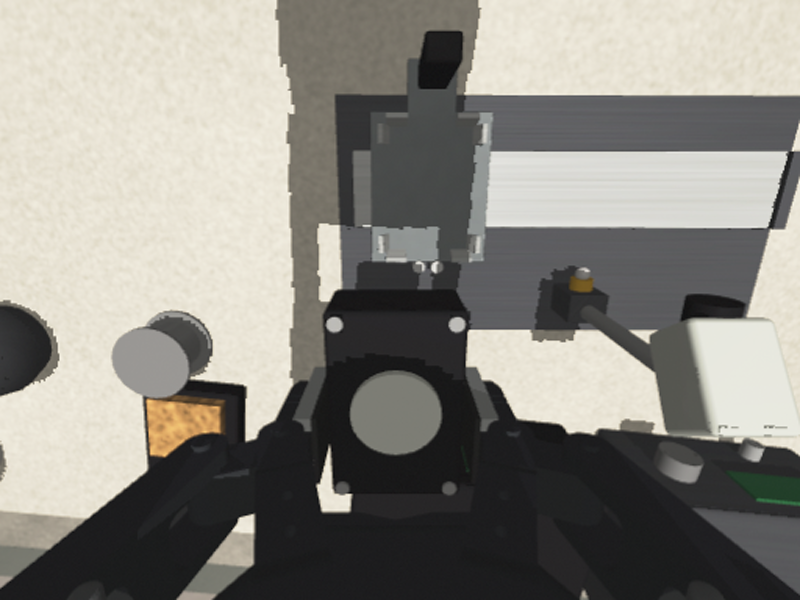

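The picture (800x600) shows the carriage plate spanning columns 372–485 and rows 114–261. The lips are at (383,133), (485,132), (381,243) and (475,245), the bumps at (419,268) and (437,268), and the ball at (583,274). The handle top is near (441,48). Rail edges are horizontal here, so the tool is aligned with the rail.

```bash
python3 - <<'E'
from m import *
p=np.load("w7.npy",allow_pickle=True).item();p1=np.load("w1.npy",allow_pickle=True).item();s=1.5625
im=cv2.imread("pics/w7.png")
h=1.6895;ex=np.array([np.sin(h),-np.cos(h)]);ey=np.array([np.cos(h),np.sin(h)])
F=lambda n,uv,z:print(n,[(float((ex@w[:2]).round(1)),float((ey@w[:2]).round(1))) for w in plane(p,np.array(uv)/s,z)])
F('plate',[(371,114),(373,261),(484,261)],28)
F('lips in',[(383,133),(485,132),(381,243),(475,245)],33)
F('bumps',[(419,268),(437,268)],34);F('ball',[(583,274)],34)
F('handle top',[(425,31),(462,31),(460,63),(421,63)],90)
F('rail',[(490,151),(785,152),(490,228),(770,229),(480,95),(790,96)],14)
for a,b in(((449.6,224.3),(419,268)),((457.2,221.9),(437,268))):print('tri bump',*tri([p1,p],[a,np.array(b)/s]))
f=lambda x,y:(375+x/4.6,110+y/3.7)
print('tri plate corner',*tri([p1,p],[f(252,432),np.array((373,261))/s]),*tri([p1,p],[f(213,250),np.array((371,114))/s]))
print('tri handle',*tri([p1,p],[f(455,210),np.array((441,47))/s]))
c=np.array([616.5,61]);print('guess carr coords',ex@c,ey@c)
t=comp((im.min(2)>60)&(np.mgrid[:384,:512][0]>225),(253,264),12);print('tag',t[0],t[2],rect(p,t[1],188.3-29.8+31+1.5)[0:2]);print(r.sense()['eef_pos'])
E
```

```text
plate [(577.0, -47.4), (668.8, -47.7), (668.8, 28.0)]
lips in [(588.3, -40.0), (587.7, 22.4), (655.7, -41.9), (657.0, 20.3)]
bumps [(672.4, -16.5), (672.3, -4.5)]
ball [(676.5, 94.0)]
handle top [(550.3, -18.9), (550.3, -2.1), (563.2, -2.4), (563.1, -20.5)]
rail [(597.7, 30.3), (598.5, 225.3), (648.2, 33.7), (649.0, 229.1), (564.2, 21.6), (565.0, 219.0)]
tri bump [670.39469482  63.78317449  28.91961512] [0.3, 0.3]
tri bump [668.71788534  76.07512486  29.18264373] [0.5, 0.5]
tri plate corner [669.48631489  32.18899294  26.35063187] [0.7, 0.7] [577.72781818  21.50935906  25.71004511] [0.7, 0.7]
tri handle [553.5797842   54.96871898  89.86466332] [0.6, 0.6]
guess carr coords 619.3856132163162 -12.438333515707598
tag [252.87633347 263.73409719] 2531 (array([684.6,  49.1], dtype=float32), array([29.4, 30.4], dtype=float32))
[688.84951938  49.33403047 188.30116202]
```

```bash
python3 - <<'E'
from m import *
h=1.6895;ex=np.array([np.sin(h),-np.cos(h)]);ey=np.array([np.cos(h),np.sin(h)])
print(626.1*ex-10*ey,556.7*ex-10.5*ey);tool([*(626.1*ex-10*ey),90],h)
E
```

```text
[622.87837766  64.21632688] [554.02595887  55.50114326]
q6 -1.62 tool shift [63.7 22.6 98.3] yaw change world 0.0 (tool rz = minus) tilt [-0. -0. -1.]
```

```bash
python3 steer.py '0 0 0 16 5.6 10 0.3;0 0 0 24 8.5 20 0.3;0 0 0 23.7 8.5 30 0.3;0 0 0 0 0 28 0.3;0 0 0 0 0 10 0.3'; python3 steer.py '0 0 0 0 0 0 0.3;0 0 0 0 0 0 0.3;0 0 0 0 0 0 0.3;0 0 0 0 0 0 0.3'
python3 - <<'E'
from m import *
h=1.6895;ex=np.array([np.sin(h),-np.cos(h)]);ey=np.array([np.cos(h),np.sin(h)])
tool([*(626.1*ex-10*ey),57.8],h)
p=r.camera_params("wrist");im=r.grab_frame("wrist")[:,:,::-1].copy();cv2.imwrite("pics/w8.png",im);s=r.sense()
t=comp((im.min(2)>60)&(np.mgrid[:384,:512][0]>225),(253,264),12);c=rect(p,t[1],s['eef_pos'][2]+1.2)[0];print('tag',t[0],t[2],c,ex@c,ey@c)
E
```

```text
clock: 11.33
eef_pos: [619.7, 64.7, 86.8]
tcp_rot: [3.142, -0.005, -3.022]
contact_force: [-0.8, -0.6, -1.6]
opening: 0.528
grasp_force: 41.6
clock: 11.67
eef_pos: [624.9, 65.3, 91.8]
tcp_rot: [-3.142, 0.003, -3.022]
contact_force: [0.1, 0.0, -1.6]
opening: 0.526
grasp_force: 41.6
q6 -1.59 tool shift [ 2.2 -0.8 34. ] yaw change world -0.001 (tool rz = minus) tilt [ 0.003  0.    -1.   ]
tag [252.86922165 263.72066377] 2531 [621.6  65.1] 624.9352429517153 -8.971151913176783
```

```bash
python3 steer.py '0 0 0 1.2 -0.8 0 0.3;0 0 0 0 0 0 0.3;0 0 0 0 0 0 0.3;0 0 0 0 0 0 0.3;0 0 0 0 0 0 0.3'
python3 - <<'E'
from m import *
h=1.6895;ex=np.array([np.sin(h),-np.cos(h)]);ey=np.array([np.cos(h),np.sin(h)])
tool([*(626.1*ex-10*ey),57.8],h)
E
python3 steer.py '0 0 0 0 0 12 0.3;0 0 0 0 0 10 0.3;0 0 0 0 0 6 0.3;0 0 0 0 0 3 0.3;0 0 0 0 0 0 0.3'; python3 steer.py '0 0 0 0 0 0 0.3;0 0 0 0 0 0 0.3'
```

```text
clock: 12.13
eef_pos: [622.0, 64.5, 90.2]
tcp_rot: [-3.142, 0.0, -3.021]
contact_force: [-0.5, 0.6, -2.0]
opening: 0.526
grasp_force: 41.6
q6 -1.59 tool shift [-0.9 -0.4 32.4] yaw change world -0.001 (tool rz = minus) tilt [ 0. -0. -1.]
clock: 12.55
eef_pos: [621.2, 64.4, 58.2]
tcp_rot: [3.142, -0.002, -3.021]
contact_force: [0.6, -0.4, -1.7]
opening: 0.528
grasp_force: 41.7
clock: 12.72
eef_pos: [621.8, 64.5, 58.7]
tcp_rot: [-3.142, -0.0, -3.021]
contact_force: [-0.6, 0.5, -1.7]
opening: 0.529
grasp_force: 41.7
```

```bash
python3 steer.py '0 0 0 0 0 1.5 0.3;0 0 0 0 0 0 0.3;0 0 0 0 0 0 0.6;0 0 0 0 0 0 0.75;0 0 0 0 0 0 0.85'; python3 steer.py '0 0 0 0 0 0 0.85;0 0 0 0 0 -15 0.9;0 0 0 0 0 -35 0.9;0 0 0 0 0 -35 0.9;0 0 0 0 0 -15 0.9'; python3 steer.py '0 0 0 0 0 0 0.9;0 0 0 0 0 0 0.9;0 0 0 0 0 0 0.9'
python3 - <<'E'
from tagm import *
h=1.6895;ex=np.array([np.sin(h),-np.cos(h)]);ey=np.array([np.cos(h),np.sin(h)])
p=r.camera_params("wrist");im=r.grab_frame("wrist")[:,:,::-1].copy();cv2.imwrite("pics/w9.png",im);np.save("w9.npy",p,allow_pickle=True)
K=np.array([[p['fx'],0,p['cx']],[0,p['fy'],p['cy']],[0,0,1.]])
c=cv2.projectPoints(np.array([[*(622.6*ex-10.1*ey),59.]]),p['rvec'],p['tvec'],K,p['dist_coeffs'])[0].ravel();print(c)
t=module(p,im,c,59);w=plane(p,[t],59)[0,:2];print('carr coords',ex@w,ey@w)
tool([*(556.7*ex-10.5*ey),120],h)
cv2.imwrite("pics/w9b.png",cv2.resize(im,(800,600)))
E
```

```text
clock: 13.13
eef_pos: [622.0, 64.5, 57.6]
tcp_rot: [3.142, 0.0, -3.021]
contact_force: [0.9, -0.7, 0.4]
opening: 0.846
grasp_force: 0.0
clock: 13.55
eef_pos: [623.8, 64.7, 161.7]
tcp_rot: [-3.142, 0.005, -3.021]
contact_force: [1.1, -0.1, -0.5]
opening: 0.902
grasp_force: 0.0
clock: 13.8
eef_pos: [621.2, 64.4, 156.6]
tcp_rot: [3.142, -0.001, -3.021]
contact_force: [-0.2, -0.1, -0.4]
opening: 0.903
grasp_force: 0.0
[252.16683787 203.54486753]
dark [252.3 221.1] 1278 (array([622.1,  64.6], dtype=float32), array([45.8, 63.1], dtype=float32), 0.121) | tag [253. 203.] 943 (array([619.5,  64.8], dtype=float32), array([30.2, 30.2], dtype=float32), 0.102)
carr coords 622.1378225898943 -9.400107551450589
q6 -1.59 tool shift [67.4 -0.8 36.3] yaw change world -0.002 (tool rz = minus) tilt [-0.002 -0.    -1.   ]
```

View pics/w9b.png

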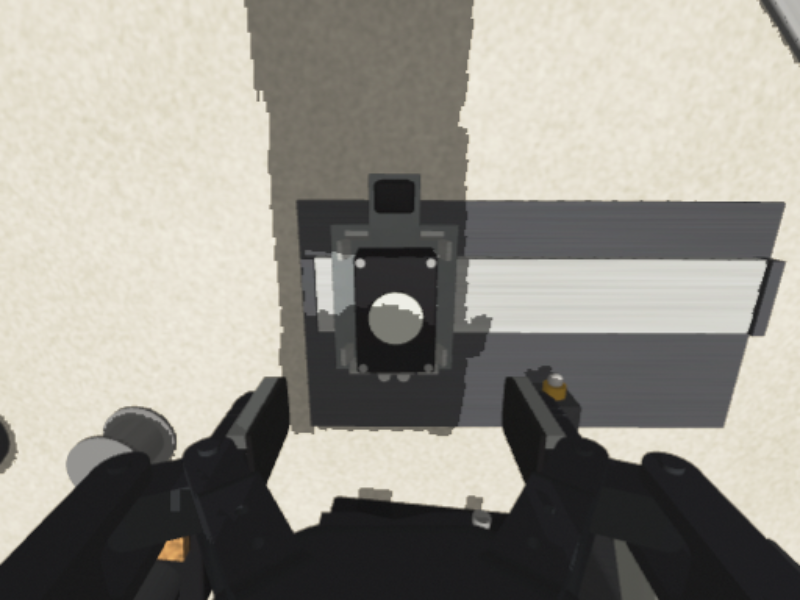

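The round module sits square inside the carriage lips, with its tag at (396,318). The handle top is at (394,196), the bumps at (385,377) and (404,377), and the ball at (557,380). Next I'll compute the handle approach and the remaining travel.

```bash
python3 - <<'E'
from m import *
h=1.6895;ex=np.array([np.sin(h),-np.cos(h)]);ey=np.array([np.cos(h),np.sin(h)]);s=1.5625
p=np.load("w9.npy",allow_pickle=True).item();p7=np.load("w7.npy",allow_pickle=True).item()
X=lambda w:(ex@w[:2]).round(1).item() 
Y=lambda w:(ey@w[:2]).round(1).item()
for n,uv,uv7 in(("handle",(394,196),(443,48)),("b1",(385,377),(419,268)),("b2",(404,377),(437,268)),("ball",(557,380),(583,273))):
    for z in((90,) if n=="handle" else (28,34)):
        w=plane(p,[np.array(uv)/s],z)[0];v=plane(p7,[np.array(uv7)/s],z)[0];print(n,z,X(w),Y(w),'|',X(v),Y(v))
    print(tri([p,p7],[np.array(uv)/s,np.array(uv7)/s]))
tool([*(556.7*ex-10.3*ey),76],h)
E
python3 steer.py '0 0 0 17 0 0 0.9;0 0 0 27 -0.3 0 0.9;0 0 0 22 -0.3 10 0.9;0 0 0 0 0 15 0.9;0 0 0 0 0 0 0.9'; python3 steer.py '0 0 0 0 0 0 0.9;0 0 0 0 0 0 0.9'
python3 - <<'E'
from m import *
h=1.6895;ex=np.array([np.sin(h),-np.cos(h)]);ey=np.array([np.cos(h),np.sin(h)])
tool([*(556.7*ex-10.3*ey),76],h)
E
```

```text
handle 90 555.9 -10.1 | 557.1 -10.5
(array([553.33695583,  55.80568526,  86.01772618]), [0.0, 0.0])
b1 28 674.6 -16.1 | 673.7 -16.2
b1 34 671.5 -15.9 | 672.4 -16.5
(array([670.30674639,  63.64913395,  30.69549643]), [0.2, 0.2])
b2 28 674.5 -3.5 | 673.7 -3.9
b2 34 671.5 -3.7 | 672.3 -4.5
(array([668.92448449,  75.90833377,  30.42393808]), [0.3, 0.3])
ball 28 676.5 97.7 | 677.2 96.6
ball 34 673.3 95.1 | 675.8 93.9
(array([661.52921761, 178.19237032,  24.80576016]), [0.5, 0.5])
q6 -1.59 tool shift [67.3 -0.6 80.3] yaw change world -0.002 (tool rz = minus) tilt [-0.002 -0.    -1.   ]
clock: 14.27
eef_pos: [553.1, 55.6, 129.2]
tcp_rot: [3.141, -0.006, -3.021]
contact_force: [-0.5, 0.6, -1.5]
opening: 0.904
grasp_force: 0.0
clock: 14.43
eef_pos: [557.1, 56.0, 132.4]
tcp_rot: [3.142, -0.0, -3.021]
contact_force: [0.7, 0.2, 0.2]
opening: 0.901
grasp_force: 0.0
q6 -1.59 tool shift [ 3.1  0.  56.4] yaw change world -0.002 (tool rz = minus) tilt [-0. -0. -1.]
```

```bash
python3 steer.py '0 0 0 1 0 15 0.9;0 0 0 0 0 20 0.9;0 0 0 0 0 15 0.9;0 0 0 0 0 5 0.9;0 0 0 0 0 0 0.9'; python3 steer.py '0 0 0 0 0 0 0;0 0 0 0 0 0 0;0 0 0 0 0 0 0;0 0 0 0 0 0 0;0 0 0 0 0 0 0' 60; python3 steer.py '0 0 0 0 0 0 0;0 0 0 0 0 0 0;0 0 0 0 0 0 0;0 0 0 0 0 0 0' 60
python3 -c "
from m import *
h=1.6895;ex=np.array([np.sin(h),-np.cos(h)]);ey=np.array([np.cos(h),np.sin(h)]);w=r.sense()['eef_pos'][:2];print(ex@w,ey@w)"
```

```text
clock: 14.85
eef_pos: [555.4, 55.9, 76.8]
tcp_rot: [3.142, -0.002, -3.021]
contact_force: [0.9, -0.1, 0.7]
opening: 0.905
grasp_force: 0.0
clock: 15.27
eef_pos: [555.9, 55.9, 78.3]
tcp_rot: [-3.142, 0.001, -3.021]
contact_force: [-3.1, 0.6, 13.0]
opening: 0.203
grasp_force: 60.1
clock: 15.6
eef_pos: [555.9, 55.9, 78.3]
tcp_rot: [-3.142, 0.001, -3.021]
contact_force: [-2.1, 0.4, 5.9]
opening: 0.201
grasp_force: 58.4
558.6175646427643 -10.330451966877419
```

```bash
python3 steer.py '0 0 0 0 6 0 0;0 0 0 0 12 0 0;0 0 0 0 14 0 0;0 0 0 0 14 0 0;0 0 0 0 12 0 0'; python3 steer.py '0 0 0 0 10 0 0;0 0 0 0 6 0 0;0 0 0 0 3 0 0;0 0 0 0 0 0 0;0 0 0 0 0 0 0'
cat > c.py <<'E'
from m import *
h=1.6895;ex=np.array([np.sin(h),-np.cos(h)]);ey=np.array([np.cos(h),np.sin(h)]);s=r.sense();w=s['eef_pos'];f=s['contact_force']
print('rail y',(ey@w[:2]).round(2),'travel',(ey@w[:2]+10.3).round(2),'x',(ex@w[:2]).round(1),'F along',(ey@f[:2]).round(2),'across',(ex@f[:2]).round(2))
E
python3 c.py
```

```text
clock: 16.02
eef_pos: [549.1, 114.1, 78.3]
tcp_rot: [-3.141, 0.002, -3.022]
contact_force: [0.5, -2.1, 6.1]
opening: 0.202
grasp_force: 58.6
clock: 16.43
eef_pos: [546.9, 133.1, 78.3]
tcp_rot: [3.141, 0.002, -3.021]
contact_force: [0.0, 0.4, 5.7]
opening: 0.202
grasp_force: 58.6
rail y 67.37 travel 77.67 x 558.9 F along 0.43 across 0.06
```

```bash
python3 steer.py '0 0 0 0 3 0 0;0 0 0 0 3 0 0;0 0 0 0 2 0 0;0 0 0 0 1 0 0;0 0 0 0 0 0 0';python3 c.py; for i in 1; do python3 steer.py '0 0 0 0 1 0 0;0 0 0 0 1 0 0;0 0 0 0 0 0 0'; done; python3 c.py; python3 steer.py '0 0 0 0 1 0 0;0 0 0 0 1 0 0;0 0 0 0 0 0 0'; python3 c.py; python3 steer.py '0 0 0 0 1 0 0;0 0 0 0 1 0 0;0 0 0 0 0 0 0'; python3 c.py;python3 steer.py '0 0 0 0 1 0 0;0 0 0 0 1 0 0;0 0 0 0 0 0 0'; python3 c.py
```

```text
clock: 16.85
eef_pos: [545.9, 141.8, 78.3]
tcp_rot: [3.141, 0.002, -3.021]
contact_force: [0.2, 0.8, 6.1]
opening: 0.195
grasp_force: 58.6
rail y 76.13 travel 86.43 x 558.9 F along 0.81 across 0.33
clock: 17.1
eef_pos: [545.7, 143.6, 78.3]
tcp_rot: [3.141, 0.002, -3.021]
contact_force: [0.6, -0.7, 6.5]
opening: 0.199
grasp_force: 58.6
rail y 77.98 travel 88.28 x 558.9 F along -0.77 across 0.55
clock: 17.35
eef_pos: [545.5, 145.6, 78.3]
tcp_rot: [3.141, 0.002, -3.021]
contact_force: [-0.6, 0.0, 5.5]
opening: 0.208
grasp_force: 58.6
rail y 79.96 travel 90.26 x 558.9 F along 0.12 across -0.56
clock: 17.6
eef_pos: [545.2, 147.6, 78.3]
tcp_rot: [3.141, 0.002, -3.021]
contact_force: [0.5, 0.3, 5.5]
opening: 0.2
grasp_force: 58.6
rail y 82.0 travel 92.3 x 558.9 F along 0.21 across 0.53
clock: 17.85
eef_pos: [545.0, 149.6, 78.3]
tcp_rot: [3.141, 0.002, -3.021]
contact_force: [-0.5, 0.3, 6.0]
opening: 0.201
grasp_force: 58.6
rail y 83.97 travel 94.27 x 558.9 F along 0.31 across -0.43
```

```bash
python3 steer.py '0 0 0 0 1 0 0;0 0 0 0 0 0 0'>/dev/null; python3 c.py; python3 steer.py '0 0 0 0 1 0 0;0 0 0 0 0 0 0'>/dev/null; python3 c.py; python3 steer.py '0 0 0 0 1 0 0;0 0 0 0 0 0 0'>/dev/null; python3 c.py; python3 steer.py '0 0 0 0 1 0 0;0 0 0 0 0 0 0'>/dev/null; python3 c.py; python3 steer.py '0 0 0 0 1 0 0;0 0 0 0 0 0 0'>/dev/null; python3 c.py; python3 steer.py '0 0 0 0 1 0 0;0 0 0 0 0 0 0'>/dev/null; python3 c.py
```

```text
rail y 84.97 travel 95.27 x 558.9 F along -0.12 across -0.61
rail y 85.89 travel 96.19 x 558.9 F along -0.97 across 0.4
rail y 86.45 travel 96.75 x 558.9 F along -3.62 across 0.0
rail y 87.35 travel 97.65 x 558.9 F along -3.79 across 0.39
rail y 88.47 travel 98.77 x 558.9 F along -2.32 across -0.7
rail y 89.6 travel 99.9 x 558.9 F along -3.03 across 0.35
```

```bash
python3 steer.py '0 0 0 0 1 0 0;0 0 0 0 0 0 0'>/dev/null; python3 c.py; python3 steer.py '0 0 0 0 1 0 0;0 0 0 0 0 0 0'>/dev/null; python3 c.py; python3 steer.py '0 0 0 0 1 0 0;0 0 0 0 0 0 0'>/dev/null; python3 c.py; python3 steer.py '0 0 0 0 1 0 0;0 0 0 0 0 0 0'>/dev/null; python3 c.py; python3 steer.py '0 0 0 0 1 0 0;0 0 0 0 0 0 0'>/dev/null; python3 c.py; python3 steer.py '0 0 0 0 1 0 0;0 0 0 0 0 0 0'>/dev/null; python3 c.py
```

```text
rail y 90.71 travel 101.01 x 558.9 F along -1.7 across 0.01
rail y 91.86 travel 102.16 x 558.9 F along -0.26 across 0.34
rail y 92.99 travel 103.29 x 558.9 F along 0.43 across 1.32
rail y 94.15 travel 104.45 x 558.9 F along 2.28 across 0.34
rail y 95.3 travel 105.6 x 558.9 F along 2.93 across 0.64
rail y 96.47 travel 106.77 x 558.9 F along 4.37 across 0.04
```

```bash
python3 steer.py '0 0 0 0 0.7 0 0;0 0 0 0 0 0 0;0 0 0 0 0 0 0'>/dev/null; python3 c.py; python3 steer.py '0 0 0 0 0.7 0 0;0 0 0 0 0 0 0;0 0 0 0 0 0 0'>/dev/null; python3 c.py; python3 steer.py '0 0 0 0 0.7 0 0;0 0 0 0 0 0 0;0 0 0 0 0 0 0'>/dev/null; python3 c.py; python3 steer.py '0 0 0 0 0.7 0 0;0 0 0 0 0 0 0;0 0 0 0 0 0 0'>/dev/null; python3 c.py
```

```text
rail y 97.17 travel 107.47 x 558.9 F along 4.13 across 0.29
rail y 97.79 travel 108.09 x 558.9 F along 3.6 across 1.2
rail y 98.22 travel 108.52 x 559.0 F along 1.47 across 0.58
rail y 98.59 travel 108.89 x 558.9 F along -0.08 across 0.69
```

Force crosses zero at 108.9 mm of travel, so the ball is home. I'll check both modules numerically from the scene camera, then hand in.

```bash
python3 - <<'E'
from c import *
for n in("scene","side"):
  p=r.camera_params(n);im=r.grab_frame(n)[:,:,::-1].copy();K=np.array([[p['fx'],0,p['cx']],[0,p['fy'],p['cy']],[0,0,1.]])
  for nm,q in(("round",[*(622.6*ex+98.8*ey),59]),("bar",[446.5,-320.8,43])):
    c=cv2.projectPoints(np.array([q],float),p['rvec'],p['tvec'],K,p['dist_coeffs'])[0].ravel()
    Y,X=np.mgrid[:384,:512];t=comp((im.min(2)>85)&(np.hypot(X-c[0],Y-c[1])<8),c,8)
    if t: print(n,nm,c.round(1),t[0].round(1),t[2],'offset mm',(plane(p,[t[0]],q[2])[0]-q).round(1)[:2])
    else: print(n,nm,'hidden')
print(r.sense()['grasp_force'],np.abs(r.sense()['qvel']).max())
E
```

```text
rail y 98.59 travel 108.89 x 558.9 F along -0.08 across 0.69
scene round hidden
scene bar [158.3 233.7] [158.6 234. ] 62 offset mm [ 1.4 -0.4]
side round hidden
side bar [263.9 297.6] [264.  298.2] 86 offset mm [-0.4 -1.1]
58.982423543930054 0.0019732062969558535
```

```bash
python3 - <<'E'
from c import *
for n in("scene","side"):
  p=r.camera_params(n);im=r.grab_frame(n)[:,:,::-1].copy();K=np.array([[p['fx'],0,p['cx']],[0,p['fy'],p['cy']],[0,0,1.]])
  q=[*(622.6*ex+98.8*ey),59];c=cv2.projectPoints(np.array([q],float),p['rvec'],p['tvec'],K,p['dist_coeffs'])[0].ravel()
  x,y=c.round().astype(int);print(n,c.round(1));print(im.min(2)[y-9:y+10,x-12:x+13])
E
```

```text
rail y 98.55 travel 108.85 x 558.9 F along -0.95 across 0.15
scene [334.7 165.9]
[[134 128 129 128 127 130 137 138 111  52  29  33  36  34  33  34  34  37
   33  30  31 115 131 124 121]
 [133 131 130 129 129 133 137 112  55  26  36  37  39  38  37  35  38  35
   29  34 115 129 125 122 122]
 [132 133 130 139 142 109  59  29  27  35  37  39  38  39  36  35  34  28
   33 111 129 123 121 125 125]
 [131 131 136 141 115  36   0   6   0   1  19  36  40  39  36  37  30  36
  104 128 123 120 121 121 125]
 [131 137 136  91  22   0   0   0   4   1   0   2  17  33  35  30  40 104
  128 124 123 123 122 123 122]
 [137 138  79   5   0   0   1   1   4   0   1   1   5   5  20  29 101 134
  129 124 122 122 123 122 121]
 [137  82  13   0   0   1   0   1   2  14  25  29  41  40  28  13   9  72
  122 125 129 127 126 125 123]
 [ 90  17   0   0   2   1   0   1  27  52  61  57  55  52  55  55  43  10
    1  79 126 130 131 127 124]
 [ 24   0   0   4   0   0   1   6  52  54  53  54  51  55  52  53  55  59
    4   0   4  82 129 127 126]
 [ 26   6   1   2   1   5   1   3  49  52  51  52  51  52  52  52  52  57

[... 2291 characters left out ...]
12  23  35  41  46  50  49  41  38  20
   10   5   0   6   1   4   0]
 [ 11   0   5   2  10   6   3   2   0   0  20  18  26  20  23  25   7  10
    4   8   0   0   7  12   0]
 [  0   4   0   0   0  16   9  18   9   3   5   9  13   0   4   1   3   8
    2   0   0   1   0   8   0]
 [  5   2   0   3   0   0   4  20   9   9   6   7   0   7   1   1   0   0
    0   4   2   0  13   9   6]
 [  4   2   2   2   8   6  13  17  17   4  10   0   0   5   8   2  10   0
    2   0   0   0   9   0   0]
 [ 10   0   3   6   0   2   8   9  14   0   0   5   1   0   8   0   5   4
   10   0  10   5  16   7   7]
 [ 17   5  13   0   0   0   5   7   8   0   5   0   1   5   9   1   0   1
    9   6   3   0   9   8  14]]
```

The round tag, which is in shadow, lies within about 1 px of where it should be in both views, so it is seated. Handing in.

```bash
python3 -c "
from rig import r
print(r.sign_off())"
```

```text
the job is handed in; nothing more can be done
None
```

I handed the job in; no verdict came back, but my last checks showed the bar module seated in the wooden block, the round module in the carriage's nest, and the carriage gripped at about 59 N at the notch after 108.9 mm of travel.

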